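# Clamp the blue flow cell

## Task

Two flow cells sit in cam clamps on the optical bench, a blue one and a white one. Flip the orange-gripped lever of the clamp that holds the blue cell over its high point until it snaps fully closed on the cell, leaving the cell in its seat. Leave the white cell's lever standing open.

Things in the scene. Friction and masses are not known exactly. Their poses are not given: they have to be found in the camera images.
- clamp_a: cam clamp A: aluminium plate 170 x 80 x 16 mm fixed to the bench, round cell seat in it. Origin on the bench under the seat's centre, z up. Its +x points away from the robot, give or take 0.4 rad. Lever pivot at x -60 mm, 45 mm above the bench, axis along y, between black cheeks 64 mm high. The lever stands up when open (end at 160 mm) and closes by swinging over to +x until level on the cell.
- clamp_b: cam clamp B: same shape, size, axes and lever as clamp A. One clamp holds the blue cell, the other a white one; which is which changes.
- cell_blue: blue round flow cell, 40 mm across, 20 mm high, loose in the seat of one of the two clamps. Origin: centre of its underside, about 10 mm above the bench, straight above that clamp's origin; its top is 30 mm above the bench.
- lever_a (a joint): angle (rad) of clamp A's lever: 0 closed, lying flat; about 1.70 open, leaning slightly back. Steel bar 16 wide, 10 thick; orange grip 34 wide, 13 thick, 70 to 115 mm from the pivot. Cam high point at 0.45: above it the spring pushes back towards open (about 6 N at most, plus a little drag when moving, square to the lever 90 mm from the pivot); below it the lever snaps to 0 by itself.
- lever_b (a joint): angle (rad) of clamp B's lever: same lever, cam and values as lever A (0 closed, high point 0.45, about 1.70 open).
Not all that is in view belongs to the job. What is shaped like the clamp_a but pink or turquoise is not meant.

How it is judged:
At the end, for the whole second after the job is handed in: The lever of the clamp holding the blue cell is snapped shut (within 0.12 rad of flat), the blue cell is in that clamp's seat (within 15 mm of its centre, its underside less than 20 mm above the bench), and the other lever still stands open (above 1.2 rad) (((horizontal distance between cell_blue and clamp_a below 0.015 m and height (world z) of cell_blue below 0.02 m and value of joint lever_a below 0.12 rad and value of joint lever_b above 1.2 rad) or (horizontal distance between cell_blue and clamp_b below 0.015 m and height (world z) of cell_blue below 0.02 m and value of joint lever_b below 0.12 rad and value of joint lever_a above 1.2 rad))); the robot touches nothing.
It fails at once if the lever over the white cell is taken past its high point (below 0.45 rad) ((horizontal distance between cell_blue and clamp_a below 0.03 m and value of joint lever_b below 0.45 rad) or (horizontal distance between cell_blue and clamp_b below 0.03 m and value of joint lever_a below 0.45 rad)).
It also fails if it takes over 32 s, if anything falls off the work surface, if the arm or the gripper's body presses on something with over 40 N, if the wrist force passes 120 N, or if a joint passes its speed limit or range.

## Robot

A 6-joint arm with a two-finger parallel gripper is mounted at the origin on the work surface. World frame = base frame: x ahead of the robot, y to its left, z up, the work surface at z = 0. Lengths are in m, angles in rad, forces in N, time in s.
With the tool pointing down it reaches from about 0.375 to 0.9 m from the base axis. Payload 3.1 kg.
Tool frame: the origin (TCP) lies at the very end of the fingers, on their centre line; the grasp point (between the pads) lies 19 mm behind it; x points along the fingers, y is the direction in which the jaws open and shut, and the axes are right-handed (so a half turn about x gives the same grasp; the last joint's range is limited). The gripper opens to 87 mm and grips with 3 to 60 N. Pads are 19 mm wide; open, the fingers measure 117 mm over their backs; the gripper's body (75 mm by 190 mm) begins 51 mm behind the grasp point.
Start: joints at [-1.351, 0.527, 1.433, -0, 1.181, -0.178], TCP at [0.242, -0.576, 0.223] pointing down, gripper open.
Joint ranges: [-3.08, 3.08], [-0.75, 2.2], [0.22, 2.44], [-1.43, 4.57], [0, 2.65], [-2.85, 2.85]. Speed limits (rad/s): [2.79, 2.79, 3.14, 3.14, 3.14, 3.14].

## Interface

Orientations are given as a unit quaternion [x, y, z, w].
In Python, from rig import robot gives the robot as it stands.
- The arm moves only by the tool carry_out, never from a script. Its argument "commands" is a list that holds one entry, the list of rows, each a list of 5 numbers: the opening, from 0 (shut) to 1 (fully open), then the shift along the tool's x, y, z in mm, then the turn about the tool's x in degrees. In form: [[[hand, x, y, z, twist], ...]]. A call has 1 to 8 rows; each row shifts and turns the pose as measured when the row begins, along the tool's axes as they then stand; what a row does not reach is not made up. A row lasts 1/12 s, in which the tool goes at most 41.7 mm and 7.16 degrees, less where a joint would pass 70% of its speed; a pose out of reach is approached as far as the arm can. A call with a gripper value outside its range is refused whole. The fingers move at their own pace and stop on an object; "force" is the grip in N (left out, the last holds). Time passes only in rows, so rows that do not move let the fingers close. It gives the time, the measured TCP pose, the force and the opening at its end, in the units of the state.
- robot.get_obs(): the state, without advancing time (a new reading comes with each control period).
- robot.camera(name): name is "scene" or "side" or "wrist"; returns the picture (384x512x3 uint8, red, green, blue); there is no depth.
- robot.camera_model(name): a dict with "fx", "fy", "cx", "cy" (pixels), "R" (3x3) and "t" (3): a world point X has camera coordinates R X + t. Camera axes: x right, y down, z forward; pixel columns grow to the right and rows downward; lengths in m; the calibration is good to about 2 mm. The wrist camera is an equidistant fisheye: a pixel r from the principal point sees the ray r / f radians off the axis. A picture is of the moment at which its call begins: read the wrist's pose just before it. camera_model takes no time and is no camera call; for the wrist camera it gives the pose at the moment of the call.
- robot.hand_in(): hands the job in, once; it reports no verdict.
The state is a dict: "time": time; "q": joint angles; "joint_velocities": joint speeds; "joint_torque": joint torques, N m; "position": TCP position; "tool_rot": TCP orientation; "ft_force": force on the tool from outside, world axes, zero at the start; "moment": the same for the moment, N m; "grip_width": finger opening in m.
Only numpy, scipy, OpenCV 4.12 (cv2) and the standard library are available. Lean on these libraries where they do the work, as an engineer would, in place of code of your own. Each camera call takes 0.05 s, during which the arm holds its last target. There are 200 camera calls.

## Working session

There is one attempt and no reset: what is moved stays moved. The work goes in short steps, Python scripts to look and compute and a tool call to move; the robot and the scene stay as the last step left them, time stands still between calls to the robot, and variables do not carry over. Pictures are saved under pics/ and viewed, on a budget of 10 in all, crops included, one or two more only if the job needs it, and the job is handed in when it is done.

Besides the shell and the picture viewer there is one more tool, called after "Emit:" as name(argument=value, ...), one argument or row to a line, values as JSON. carry_out: Moves the arm, as the interface text tells. Its arguments: {"type":"object","properties":{"commands":{"type":"array"},"force":{"type":"number"}},"required":["commands"]}

```bash
mkdir -p pics; python3 - <<'E'
from rig import robot
import cv2, numpy as np
o=robot.get_obs(); print(o['time'],o['position'],o['tool_rot'])
a=robot.camera('scene'); b=robot.camera('side')
np.savez('s0.npz',a=a,b=b)
cv2.imwrite('pics/scene.png',cv2.resize(a[:,:,::-1],(800,600),interpolation=cv2.INTER_CUBIC)); cv2.imwrite('pics/side.png',cv2.resize(b[:,:,::-1],(800,600),interpolation=cv2.INTER_CUBIC))
for n in('scene','side'):
  print(n,robot.camera_model(n))
E
```

```text
0.0 [ 0.24197741 -0.57547528  0.22157439] [-0.69314868 -0.14047017  0.69318368 -0.13895836]
scene {'fx': 443.18431250434907, 'fy': 443.18431250434907, 'cx': 248.54375595006243, 'cy': 191.38831708241543, 'R': array([[ 0.36837016,  0.92950185,  0.01815842],
       [ 0.72279994, -0.27405904, -0.63439096],
       [-0.58469109,  0.24681561, -0.77279906]]), 't': array([-0.26426134, -0.25114588,  1.39690617])}
side {'fx': 348.80818278843327, 'fy': 348.80818278843327, 'cx': 254.26282171352872, 'cy': 198.42003806681055, 'R': array([[-0.75656405, -0.65369812,  0.01701818],
       [-0.47846495,  0.53564153, -0.69581567],
       [ 0.44573774, -0.53457172, -0.71801876]]), 't': array([0.41551255, 0.19409989, 0.95660978])}
```

View pics/scene.png

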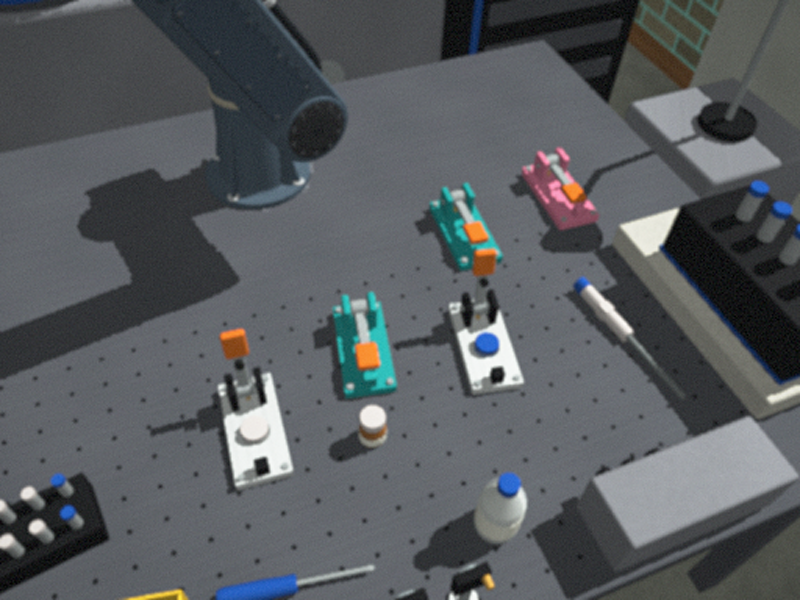

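View pics/side.png

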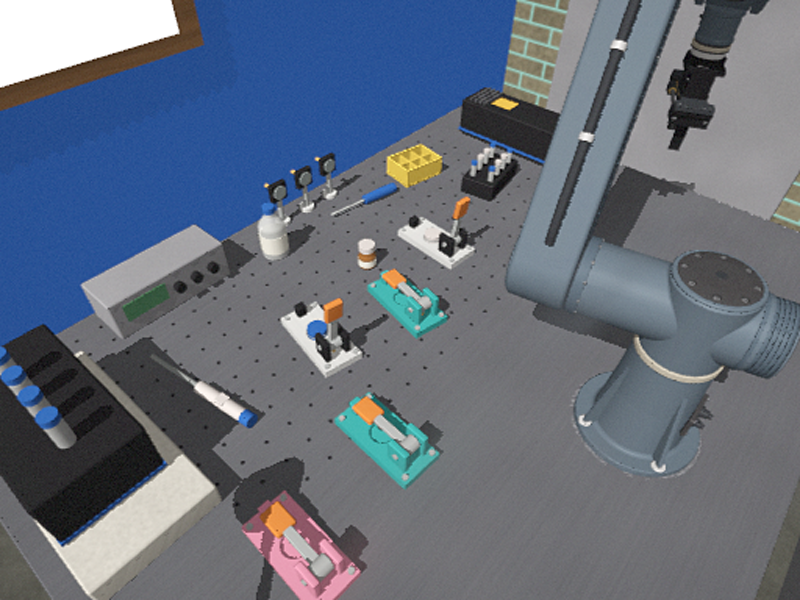

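The scene view (800x600) shows these candidates:
- Aluminium clamp with the blue cell at (487,344), its lever grip at (484,262).
- Aluminium clamp with the white cell at (254,428).
- Turquoise decoys at (365,345) and (465,228), and a pink one at (560,190).

The aluminium clamp at (487,344) fits the description. In the side view it is at (320,330). I'll confirm it in an enlarged crop.

```bash
python3 - <<'E'
import cv2, numpy as np
d=np.load('s0.npz'); a=d['a'][150:260,270:345]; b=d['b'][180:245,170:240]
A=cv2.resize(a,None,fx=5,fy=5,interpolation=cv2.INTER_CUBIC);B=cv2.resize(b,None,fx=6,fy=6,interpolation=cv2.INTER_CUBIC)
c=np.zeros((550,800,3),np.uint8); c[:550,:375]=A; c[:390,380:800]=B
cv2.imwrite('pics/crop1.png',c[:,:,::-1])
E
```

```text
(no output)
```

View pics/crop1.png

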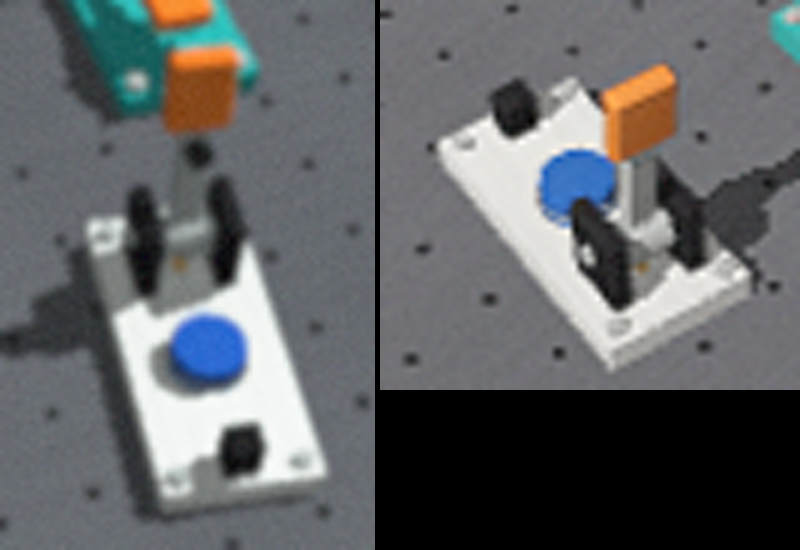

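```bash
cat > h.py <<'E'
from rig import robot
import numpy as np
def ray(n,u,v):
    m=robot.camera_model(n); d=m['R'].T@np.array([(u-m['cx'])/m['fx'],(v-m['cy'])/m['fy'],1]); return -m['R'].T@m['t'],d
def atz(n,u,v,z):
    c,d=ray(n,u,v); return c+d*(z-c[2])/d[2]
def proj(n,X):
    m=robot.camera_model(n); p=m['R']@X+m['t']; return m['fx']*p[0]/p[2]+m['cx'],m['fy']*p[1]/p[2]+m['cy']
E
python3 - <<'E'
from h import *
np.set_printoptions(precision=4,suppress=True)
S=lambda u,v:(270+(u+.5)/5-.5,150+(v+.5)/5-.5)
D=lambda u,v:(170+(u-380+.5)/6-.5,180+(v+.5)/6-.5)
for nm,n,f,p,z in [('blue','scene',S,(209,348),.03),('blue','side',D,(579,183),.03),
 ('c+x right','scene',S,(326,473),.016),('c+x left','scene',S,(160,497),.016),('c-x left','scene',S,(87,222),.016),
 ('c+x L','side',D,(573,78),.016),('c+x R','side',D,(438,152),.016),('c-x R','side',D,(612,355),.016),('c-x L','side',D,(752,272),.016),
 ('grip top','scene',S,(202,52),.157),('grip top','side',D,(640,82),.157)]:
    print(nm,n,atz(n,*f(*p),z))
# white cell and other lever
print('white',atz('scene',254*.64,428*.64,.03), atz('scene',233*.64,333*.64,.157))
for t in [(365,345),(466,225)]: print('turq',atz('scene',t[0]*.64,t[1]*.64,.02))
E
```

```text
blue scene [0.5575 0.2314 0.03  ]
blue side [0.5522 0.2357 0.03  ]
c+x right scene [0.6364 0.2571 0.016 ]
c+x left scene [0.6197 0.1756 0.016 ]
c-x left scene [0.4523 0.2142 0.016 ]
c+x L side [0.6205 0.1775 0.016 ]
c+x R side [0.6328 0.2614 0.016 ]
c-x R side [0.4699 0.2935 0.016 ]
c-x L side [0.4554 0.2119 0.016 ]
grip top scene [0.4764 0.2504 0.157 ]
grip top side [0.4837 0.248  0.157 ]
white [ 0.5738 -0.1525  0.03  ] [ 0.495  -0.1444  0.157 ]
turq [0.4862 0.051  0.02  ]
turq [0.2965 0.3217 0.02  ]
```

```bash
python3 - <<'E'
from h import *
from scipy.spatial.transform import Rotation as R
np.set_printoptions(precision=4,suppress=True)
M=R.from_quat(robot.get_obs()['tool_rot']).as_matrix(); print(M)
c=np.array([np.cos(-.21),np.sin(-.21)]); y=np.array([-c[1],c[0]])
a=lambda v:np.degrees(np.arctan2(v[1],v[0]))
print('tool y',a(M[:2,1]),'z',a(M[:2,2]),'clamp x',a(c),'clamp y',a(y))
E
```

```text
[[-0.0004  0.3874 -0.9219]
 [ 0.0019 -0.9219 -0.3874]
 [-1.     -0.0019 -0.0003]]
tool y -67.2091218014495 z -157.2091590555534 clamp x -12.032113697747288 clamp y 77.96788630225271
```

Emit:
carry_out(
  commands=[
    [[0, -5, -22, -29, 0], [0, -5, -22, -29, 0], [0, -5, -22, -29, 0], [0, -5, -22, -29, 0], [0, -5, -22, -29, 0], [0, -5, -22, -29, 0], [0, -5, -22, -29, 0], [0, -5, -22, -29, 0]],
  ],
  force=20,
)

```text
time: 0.77
position: [0.3881, -0.32, 0.2573]
tool_rot: [-0.693, -0.137, 0.695, -0.132]
ft_force: [1.0, -0.4, -0.3]
grip_width: 0.0421
```

Emit:
carry_out(
  commands=[
    [[0, 0, -22, -29, 0], [0, 0, -22, -29, 0], [0, 0, -22, -29, 0], [0, 0, -22, -29, 0], [0, 0, 0, 0, -7], [0, 0, 0, 0, -7], [0, 0, 0, 0, -7], [0, 0, 0, 0, -7]],
  ],
)

```text
time: 1.43
position: [0.4674, -0.1773, 0.257]
tool_rot: [-0.638, -0.307, 0.639, -0.299]
ft_force: [-0.5, 0.5, 0.2]
grip_width: 0.0007
```

Emit:
carry_out(
  commands=[
    [[0, 0, 0, 0, -7], [0, 0, 0, 0, -7], [0, 0, 0, 0, -7], [0, 0, 0, 0, -7], [0, 0, 0, 0, -7], [0, 0, 0, 0, -7], [0, 0, 0, 0, -7], [0, 0, 0, 0, -7]],
  ],
)

```text
time: 2.1
position: [0.465, -0.1743, 0.2539]
tool_rot: [0.417, 0.579, -0.414, 0.565]
ft_force: [-0.2, -0.5, 0.0]
grip_width: 0.0007
```

Emit:
carry_out(
  commands=[
    [[0, 0, 0, 0, -7], [0, 0, 0, 0, -7], [0, 0, 0, 0, -7], [0, 0, 0, 0, -7], [0, 0, 0, 0, -7], [0, 0, 0, 0, -7], [0, 0, 0, 0, -7], [0, 0, 0, 0, -7]],
  ],
)

```text
time: 2.77
position: [0.4623, -0.1724, 0.2508]
tool_rot: [0.096, 0.709, -0.085, 0.694]
ft_force: [-0.3, -0.4, 0.5]
grip_width: 0.0007
```

```bash
cat >> h.py <<'E'
from scipy.spatial.transform import Rotation as Rot
YAW=-.21; C=np.array([np.cos(YAW),np.sin(YAW),0]); Y=np.array([-C[1],C[0],0]); O=np.array([.5545,.2338,0]); PIV=O-.06*C+[0,0,.045]
def status():
    np.set_printoptions(precision=4,suppress=True)
    o=robot.get_obs(); M=Rot.from_quat(o['tool_rot']).as_matrix(); p=o['position']
    print('t',o['time'],'p',p,'q',o['q'],'F',o['ft_force'],'w',o['grip_width'])
    print('tilt x',M[:,0],'yaw z deg',np.degrees(np.arctan2(M[1,2],M[0,2])),'clamp frame rel pivot mm',1000*np.array([(p-PIV)@C,(p-PIV)@Y,p[2]-PIV[2]]))
    return p,M
E
python3 -c "
from h import *
p,M=status(); print('tool mm to standoff',1000*M.T@(PIV-.06*C+[0,0,.075]-p))"
```

```text
t 2.7667 p [ 0.4623 -0.1724  0.2508] q [-0.5871  0.3246  1.7035  0.0056  1.1405 -1.9039] F [-0.3185 -0.3924  0.4625] w 0.0006941880304643962
tilt x [-0.0196  0.0191 -0.9996] yaw z deg -14.677181220304277 clamp frame rel pivot mm [  54.5009 -416.4984  205.8491]
tool mm to standoff [ 139.5318  408.9213 -130.4499]
```

Emit:
carry_out(
  commands=[
    [[0, 0, 37, -12, 0], [0, 0, 37, -12, 0], [0, 0, 37, -12, 0], [0, 0, 37, -12, 0], [0, 0, 37, -12, 0], [0, 0, 37, -12, 0], [0, 0, 37, -12, 0], [0, 0, 37, -12, -2]],
  ],
)

```text
time: 3.43
position: [0.4449, 0.1412, 0.2541]
tool_rot: [0.087, 0.71, -0.077, 0.695]
ft_force: [0.5, -0.0, 0.6]
grip_width: 0.0001
```

```bash
python3 -c "
from h import *
p,M=status(); print('tool mm to standoff',1000*M.T@(PIV-.06*C+[0,0,.075]-p))"
```

```text
t 3.4333 p [0.4449 0.1412 0.2541] q [ 0.0558  0.2777  1.7666  0.0187  1.116  -1.2911] F [ 0.5498 -0.0404  0.6421] w 0.00014656232433696385
tilt x [-0.0195  0.0157 -0.9997] yaw z deg -13.300475051214809 clamp frame rel pivot mm [ -27.8676 -113.4452  209.1457]
tool mm to standoff [136.1015 111.2449 -31.5964]
```

Emit:
carry_out(
  commands=[
    [[0, 0, 30, -10, 0], [0, 0, 30, -10, 0], [0, 0, 30, -8, 0], [0, 0, 16, -4, 0], [0, 0, 5, 0, -1], [0, 30, 0, 0, 0], [0, 30, 0, 0, 0], [0, 30, 0, 0, 0]],
  ],
)

```text
time: 4.1
position: [0.4389, 0.2736, 0.169]
tool_rot: [0.077, 0.706, -0.061, 0.702]
ft_force: [0.9, -0.7, 0.5]
grip_width: 0.0007
```

```bash
python3 - <<'E'
from h import *
import cv2
p,M=status(); print('tool mm to standoff',1000*M.T@(PIV-.06*C+[0,0,.075]-p))
a=robot.camera('scene')[120:240,245:365]; b=robot.camera('side')[150:240,160:260]
c=np.zeros((600,800,3),np.uint8); c[:480,:480]=cv2.resize(a,(480,480),interpolation=cv2.INTER_CUBIC)
c[:288,480:800]=cv2.resize(b,(320,288),interpolation=cv2.INTER_CUBIC)
cv2.imwrite('pics/c2.png',c[:480,:,::-1])
E
```

```text
t 4.1 p [0.4389 0.2736 0.169 ] q [ 0.3274  0.4566  1.7628  0.0286  0.9187 -1.0645] F [ 0.896  -0.7409  0.5015] w 0.0006940845144612827
tilt x [-0.0038  0.0227 -0.9997] yaw z deg -11.233935575674119 clamp frame rel pivot mm [-61.3418  14.8691 124.0415]
tool mm to standoff [ 48.6989 -15.9383   1.5347]
```

View pics/c2.png

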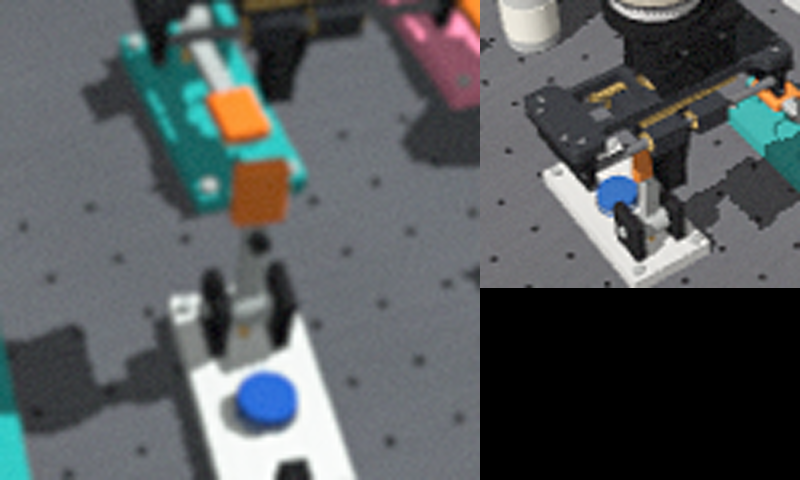

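The fingers stand behind the orange grip (about (260,190) in the left crop), with the blue cell at (267,400) in its seat. Next I'll descend behind the grip.

Emit:
carry_out(
  commands=[
    [[0, 0, -10, 0, 1], [0, 0, -7, 0, 0], [0, 15, 0, 0, 0], [0, 15, 0, 0, 0], [0, 14, 0, 1, 0], [0, 0, 0, 10, 0], [0, 0, 0, 10, 0], [0, 0, 0, 4, 0]],
  ],
)

```text
time: 4.87
position: [0.4627, 0.2434, 0.1307]
tool_rot: [0.085, 0.704, -0.07, 0.701]
ft_force: [0.6, -0.1, 1.1]
grip_width: 0.0006
```

```bash
python3 -c "
from h import *
status()"
```

```text
t 4.8667 p [0.4627 0.2434 0.1307] q [ 0.2583  0.5241  1.7812  0.0273  0.8329 -1.1109] F [ 0.6468 -0.1444  1.0618] w 0.0005817144440237658
tilt x [-0.0017  0.0204 -0.9998] yaw z deg -12.594237231331753 clamp frame rel pivot mm [-31.7613  -9.695   85.6713]
```

Emit:
carry_out(
  commands=[
    [[0, 0, 9, -2, 0], [0, 0, 0, 8, 0], [0, 0, 0, 8, 0], [0, 0, 0, 8, 0], [0, 0, 0, 8, 0], [0, 0, 0, 8, 0]],
  ],
)

```text
time: 5.37
position: [0.502, 0.2444, 0.1338]
tool_rot: [0.086, 0.707, -0.071, 0.699]
ft_force: [-4.9, 2.4, -2.6]
grip_width: 0.0006
```

```bash
python3 -c "
from h import *
status()"
```

```text
t 5.3667 p [0.502  0.2444 0.1338] q [ 0.2396  0.5588  1.686   0.0304  0.9001 -1.1288] F [-4.8685  2.3595 -2.6022] w 0.000599815106171829
tilt x [-0.0086  0.0224 -0.9997] yaw z deg -12.66824730904649 clamp frame rel pivot mm [ 6.4034 -0.5974 88.7799]
```

Emit:
carry_out(
  commands=[
    [[0, 4, 0, 9, 0], [0, 4, 0, 9, 0], [0, 4, 0, 9, 0], [0, 5, 0, 8, 0]],
  ],
)

```text
time: 5.7
position: [0.5362, 0.2371, 0.1178]
tool_rot: [0.085, 0.709, -0.07, 0.697]
ft_force: [-4.1, -0.4, 5.1]
grip_width: 0.0
```

```bash
python3 -c "
from h import *
status()"
```

```text
t 5.7 p [0.5362 0.2371 0.1178] q [ 0.2124  0.6147  1.6208  0.0321  0.9157 -1.1576] F [-4.1472 -0.3692  5.0509] w 4.2199061250302716e-05
tilt x [-0.0145  0.0229 -0.9996] yaw z deg -12.617213633351895 clamp frame rel pivot mm [41.4446 -0.5321 72.8184]
```

Emit:
carry_out(
  commands=[
    [[0, 8, 0, 9, 0], [0, 9, 0, 8, 0], [0, 10, 0, 7, 0], [0, 11, 0, 5, 0]],
  ],
)

```text
time: 6.03
position: [0.5695, 0.2305, 0.0795]
tool_rot: [0.085, 0.707, -0.07, 0.699]
ft_force: [0.3, 0.6, 0.3]
grip_width: 0.0007
```

```bash
python3 -c "
from h import *
status()"
```

```text
t 6.0333 p [0.5695 0.2305 0.0795] q [ 0.1909  0.6986  1.5722  0.031   0.8757 -1.1801] F [0.3003 0.5538 0.3404] w 0.0006930078503826516
tilt x [-0.0091  0.0225 -0.9997] yaw z deg -12.58361114140813 clamp frame rel pivot mm [75.3111 -0.1136 34.5025]
```

The contact force has dropped to zero, so the lever has probably snapped. I'll retreat straight up and back, then look.

Emit:
carry_out(
  commands=[
    [[0, -15, 0, 0, 0], [0, -30, 0, 0, 0], [0, -35, 0, 0, 0], [0, -35, 0, 0, 0], [0, -20, 0, -25, 0], [0, 0, -35, 0, 0], [0, 0, -35, 0, 0], [0, 0, 0, 0, 0]],
  ],
)

```text
time: 6.7
position: [0.5449, 0.1624, 0.2089]
tool_rot: [0.083, 0.701, -0.069, 0.705]
ft_force: [-0.6, 0.6, -0.6]
grip_width: 0.0002
```

```bash
python3 - <<'E'
from h import *
import cv2
status()
a=robot.camera('scene')[120:300,120:360]; b=robot.camera('side')[100:260,150:330]
c=np.zeros((600,800,3),np.uint8); c[:300,:400]=cv2.resize(a,(400,300),interpolation=cv2.INTER_CUBIC)
c[:356,400:800]=cv2.resize(b,(400,356),interpolation=cv2.INTER_CUBIC)
cv2.imwrite('pics/c3.png',c[:360,:,::-1])
E
```

```text
t 6.7 p [0.5449 0.1624 0.2089] q [ 0.0828  0.4627  1.6015  0.0216  1.0674 -1.2822] F [-0.5596  0.5601 -0.586 ] w 0.0002056665307605719
tilt x [ 0.0085  0.0197 -0.9998] yaw z deg -12.382915401752129 clamp frame rel pivot mm [ 65.5052 -71.7985 163.9491]
```

View pics/c3.png

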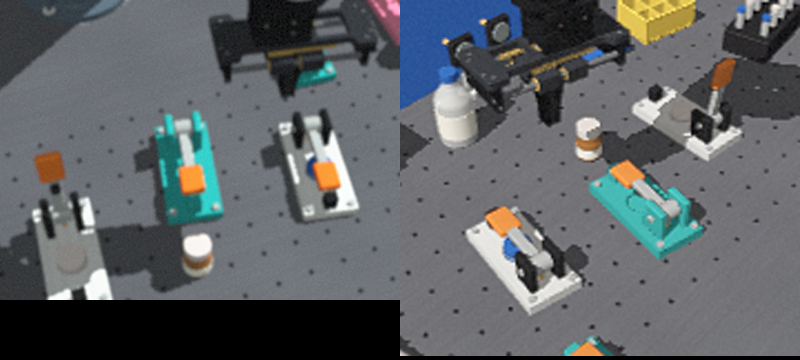

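The blue clamp's lever lies over the cell (grip at (326,175) left, (503,222) right), and blue still shows under the bar. The white cell's lever stands open (grip at (50,166) left, (724,72) right). I'll check numerically that the closed lever is flat, then look at an enlarged crop.

```bash
python3 - <<'E'
from h import *
import cv2
out=[]
for n,(r0,r1,c0,c1) in {'scene':(180,255,280,345),'side':(180,245,170,245)}.items():
    im=robot.camera(n); h=cv2.cvtColor(im,cv2.COLOR_RGB2HSV)[r0:r1,c0:c1]
    m=cv2.inRange(h,(5,150,120),(18,255,255)); k,_,st,ce=cv2.connectedComponentsWithStats(m); i=1+st[1:,4].argmax()
    print(n,'grip px',ce[i]+[c0,r0],st[i,4])
    for th in(0,.12,.3,.45): 
        X=PIV+C*(.0925*np.cos(th)-.0065*np.sin(th))+np.array([0,0,.0925*np.sin(th)+.0065*np.cos(th)]); print(th,np.round(proj(n,X),1))
    h=cv2.cvtColor(im,cv2.COLOR_RGB2HSV)[r0:r1,c0:c1]
    out.append(cv2.resize(im[r0:r1,c0:c1],(400,400),interpolation=cv2.INTER_CUBIC))
cv2.imwrite('pics/c4.png',np.hstack(out)[:,:,::-1])
E
```

```text
scene grip px [315.36734694 225.15306122] 196
0 [316.3 223.6]
0.12 [316.8 220.4]
0.3 [317.2 214.9]
0.45 [317.3 209.8]
side grip px [195.57983193 198.62184874] 119
0 [196.5 198.2]
0.12 [196.3 195.9]
0.3 [196.6 193.1]
0.45 [197.2 191.2]
```

View pics/c4.png

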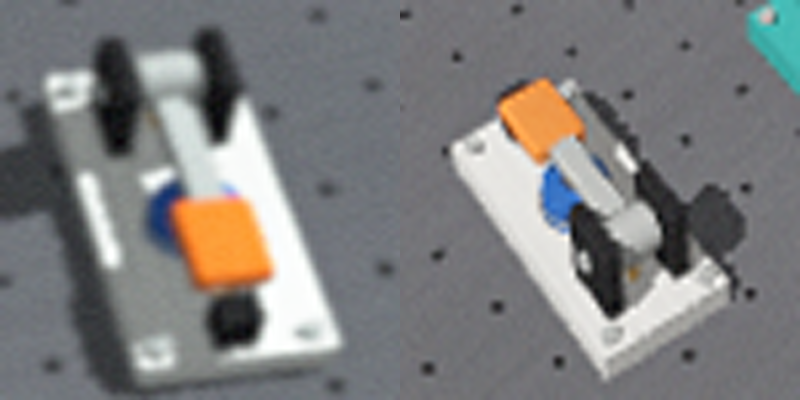

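The enlarged crop shows the bar flat over the blue cell, which is still seated. In both cameras the grip centroid matches angle 0. The robot is clear of everything, so I'm handing in.

```bash
python3 -c "
from rig import robot
print(robot.hand_in())"
```

```text
the job is handed in; nothing more can be done
None
```

I closed the lever of the clamp holding the blue cell. I pushed its orange grip over the high point with shut fingers, it snapped down, and I backed the arm off and handed the job in at about 7 s.

- **Lever shut:** the contact force fell to zero at the snap. In both cameras the grip is within about 2 px of where a flat lever would be; at 0.12 rad it would be about 2–3 px higher.
- **Blue cell:** it shows under the bar in its seat. I judged this by eye and did not measure its position again after the snap.
- **White cell's lever:** it still stands open in both views.
- **Robot:** it ended clear of everything, with residual force readings under 1 N.

None of these checks failed or disagreed.

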